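# Make up a paint-making kit and a drawing kit on the art shop counter

### The job

Make up two kits in the wooden trays: the paint-making kit is the muller and the wide squat jar, in the tray with two square wells, one in each well; the drawing kit is the tall slim bottle and the cardboard carton, in the tray with two long troughs, one in each trough. The muller is held in the sprung clip on its stand: pull it forward, out through the clip's mouth. Set each thing down gently (no dropping) so that it stands upright and flat on the bottom of its well or trough; which of a tray's two places each takes does not matter.

Things in the scene. Friction and masses are not known exactly. Their poses are not given: they have to be found in the camera images.
- muller: Marble foot 46 mm in diameter, 22 mm high, brass cone to 31 mm, upright round wooden handle 24 mm in diameter, 125 mm high in all; 0.25 kg. Origin: centre of the foot's underside, z up the handle. It stands on the stand's base (6 mm up), handle in the clip. Grip the handle 75 to 120 mm above the origin. The foot is wider than the clip, so it cannot leave upwards.
- clip_stand: Fixed black stand, sprung steel C-clip 38-62 mm up, mouth to its -x (about towards the robot). Origin: on the counter under the handle's axis. Base 6 mm thick, x -30 to 55, y +-38 mm. Post x 30 to 42 mm, 63 mm high; nothing higher. Jaws reach 20 mm sideways, 17 mm forward of the axis. About 12 N level along -x snaps the handle out; clear after 50 mm. The muller can rise only 8 mm in the clip.
- jar: Wide squat round glass jar with black lid and paper label, 56 mm in diameter with straight sides up to 36 mm, lid 53 mm, 50 mm high in all, about 0.16 kg, standing on the counter. Origin: centre of its underside, z up.
- bottle: Tall slim round amber glass bottle with black cap and paper label, body 36 mm in diameter, 85 mm high, about 0.11 kg, with a narrower neck and cap in the upper part (straight sides up to about 50 mm). Standing on the counter. Origin: centre of its underside, z up.
- carton: Plain brown cardboard carton with a pale paper band round it, 90 mm long (x), 36 mm wide (y), 42 mm high, about 0.12 kg, lying on the counter. Origin: centre of its underside, z up.
- square_tray: Fixed shallow pale wooden tray, dark floor, with two equal square wells side by side along y: outside 90 mm (x) by 175 mm (y), 15 mm high, walls and divider 5 mm thick, floor 5 mm thick. The wells are 80 by 80 mm, their centres at y = +42.5 mm and -42.5 mm. Origin: centre of its underside, on the counter.
- trough_tray: Fixed shallow pale wooden tray, dark floor, with two equal long troughs, both running along y: outside 120 mm (x) by 220 mm (y), 15 mm high, walls and divider 5 mm thick, floor 5 mm. The troughs are 52 mm wide (x) and 210 mm long (y), their centre lines at x = +29 mm and -29 mm. The carton fits a trough only lengthwise. Origin: centre of its underside, on the counter.
There are look-alikes about, which are no part of the job. Leave any blue, red or turquoise look-alike of the muller alone.

How it is judged (in metres and radians):
At the end, for the whole second after the job is handed in: The muller and the jar stand in the square tray, one in each well, and the bottle and the carton in the trough tray, one in each trough (either way round); each stands on the tray's floor (underside less than 10 mm above the counter), within 0.12 rad of upright, let go and at rest (z of muller in the frame of square_tray between 0 and 0.01 m and angle between each of muller, jar, bottle, carton's own z axis and vertical below 0.12 rad and linear speed of each of muller, jar, bottle, carton below 0.03 m/s and angular speed of each of muller, jar, bottle, carton below 0.3 rad/s and contact force between the fingers and muller below 0.05 N and z of jar in the frame of square_tray between 0 and 0.01 m and contact force between the fingers and jar below 0.05 N and z of bottle in the frame of trough_tray between 0 and 0.01 m and contact force between the fingers and bottle below 0.05 N and z of carton in the frame of trough_tray between 0 and 0.01 m and contact force between the fingers and carton below 0.05 N and (((x of muller in the frame of square_tray between -0.036 and 0.036 m and y of muller in the frame of square_tray between 0.01 and 0.078 m) and (x of jar in the frame of square_tray between -0.036 and 0.036 m and y of jar in the frame of square_tray between -0.078 and -0.01 m)) or ((x of muller in the frame of square_tray between -0.036 and 0.036 m and y of muller in the frame of square_tray between -0.078 and -0.01 m) and (x of jar in the frame of square_tray between -0.036 and 0.036 m and y of jar in the frame of square_tray between 0.01 and 0.078 m))) and (((x of bottle in the frame of trough_tray between 0.008 and 0.052 m and y of bottle in the frame of trough_tray between -0.1 and 0.1 m) and (x of carton in the frame of trough_tray between -0.052 and -0.008 m and y of carton in the frame of trough_tray between -0.1 and 0.1 m)) or ((x of bottle in the frame of trough_tray between -0.052 and -0.008 m and y of bottle in the frame of trough_tray between -0.1 and 0.1 m) and (x of carton in the frame of trough_tray between 0.008 and 0.052 m and y of carton in the frame of trough_tray between -0.1 and 0.1 m)))); the robot touches nothing.
It fails at once if a thing of the kits is dropped or thrown: moving faster than 0.8 m/s (a fall of about 3 cm) while the fingers do not touch it ((linear speed of muller above 0.8 m/s and contact force between the fingers and muller below 0.05 N) or (linear speed of jar above 0.8 m/s and contact force between the fingers and jar below 0.05 N) or (linear speed of bottle above 0.8 m/s and contact force between the fingers and bottle below 0.05 N) or (linear speed of carton above 0.8 m/s and contact force between the fingers and carton below 0.05 N)).
It also fails if it takes over 109 s, if anything falls off the work surface, if the arm or the gripper's body presses on something with over 40 N, if the wrist force passes 120 N, or if a joint passes its speed limit or range.

### The arm

A 6-joint arm with a two-finger parallel gripper is mounted at the origin on the work surface. World frame = base frame: x ahead of the robot, y to its left, z up, the work surface at z = 0. Lengths are in m, angles in degrees, forces in N, time in s.
With the tool pointing down it reaches from about 0.35 to 0.875 m from the base axis. Payload 4.2 kg.
Tool frame: the origin (TCP) lies on the centre line of the jaws, within the pads' length; the fingertips stand 19 mm ahead of it and the grasp point (between the pads) is the TCP; z points along the fingers, y is the line along which they close (so a half turn about z gives the same grasp; the last joint's range is limited). The gripper opens to 87 mm and grips with 3 to 60 N. Pads are 19 mm wide; open, the fingers measure 117 mm over their backs; the gripper's body (75 mm by 190 mm) begins 51 mm behind the grasp point.
Start: joints at [14.817, 22.042, 0.453, 0, -68.411, -14.817], TCP at [0.625, 0, 0.242] pointing down, gripper open.
Joint ranges: [-179.83, 179.83], [-69.29, 118.12], [-61.27, 80.66], [-181.25, 117.63], [-171.15, -9.14], [-177.46, 177.46]. Speed limits (degrees/s): [159.86, 159.86, 180, 180, 180, 180].

### API

Orientations are given as a 3x3 rotation matrix whose columns are the frame's x, y, z axes.
In Python, from station import sense, capture, finish_job, search_frame, masks_of gives the robot as it stands.
- The arm moves only by the tool drive_tool, never from a script. Its argument "rows" is a list of rows, each a list of 7 numbers: the opening in per cent of the stroke, from 0 (shut) to 100 (fully open), then the shift along the world's x, y, z in mm, then the turn, a rotation vector about the world's x, y, z in rad. In form: [[fingers, dx, dy, dz, wx, wy, wz], ...]. A call has 1 to 5 rows; each row shifts and turns the commanded pose from where the row before left it; what a row does not reach is not made up. A row lasts 1/12 s, in which the tool goes at most 41.7 mm and 7.16 degrees, less where a joint would pass 70% of its speed; a pose out of reach is approached as far as the arm can. A call is refused whole if a number of a shift passes 41.7 or a number of a turn 0.125, either way. A call with a gripper value outside its range is refused whole. The fingers move at their own pace and stop on an object; the grip force is fixed at half the most. Time passes only in rows, so rows that do not move let the fingers close. It gives the time, the measured TCP pose, the force, the opening and the grip force at its end, in the units of the state.
- sense(): the state, without advancing time (a new reading comes with each control period).
- capture(name): name is "scene" or "side" or "wrist"; returns a dict with "frame" (400x640x3 uint8, red, green, blue), "z_map" (400x640 float32, m along the optical axis (not along the pixel's ray), 0 where there is no reading), "fx", "fy", "cx", "cy" (pixels), "R" (3x3) and "t" (3): a world point X has camera coordinates R X + t; the wrist camera has in their place "T_tool_cam" (4x4, takes a point from camera to tool coordinates, whose origin is the TCP and whose axes are the flange's). Camera axes: x right, y down, z forward; pixel columns grow to the right and rows downward; lengths in m; the calibration is good to about 2 mm. The wrist camera is an equidistant fisheye: a pixel r from the principal point sees the ray r / f radians off the axis. A picture is of the moment at which its call begins: read the wrist's pose just before it.
- finish_job(): hands the job in; it is judged then, once.
Trained networks look in a picture, given as the dict that the camera call returned (one of the last four; its "shot" number tells which), for a name from the list of things; names that differ only in an ending like _2 or _b are one class to them, and where a whole thing is asked for, a point or a joint stands for the part that bears it (a point fixed in the world has none). Each returns a list of dicts, best first, with "p" (0 to 1); they miss things now and then, are a little off and sometimes report something else, mostly with a low value. They report only what shows in the picture. A call takes as long as a camera call. They do not tell look-alikes from the thing itself.
- search_frame(label, picture): "xy" ([column, row] in pixels, amid what is visible of it).
- masks_of(label, picture): "region" (400x640 bool, what is visible of it) and "xy" ([column, row] in pixels, amid what is visible of it).
The state is a dict: "time_s": time; "joints": joint angles; "joint_velocities": joint speeds; "effort": joint torques, N m; "tcp_pos": TCP position; "ee_rot": TCP orientation; "wrist_force": force on the tool from outside, world axes, zero at the start; "moment": the same for the moment, N m; "gripper_width": opening from 0.0 (shut) to 1.0 (fully open); "gripper_force": force on a finger pad.
Only numpy, scipy, OpenCV 4.12 (cv2) and the standard library are available. Lean on these libraries where they do the work, as an engineer would, in place of code of your own. Each camera call takes 0.05 s, during which the arm holds its last target. There are 200 camera calls.

## Working session

There is one attempt and no reset: what is moved stays moved. The work goes in short steps, Python scripts to look and compute and a tool call to move; the robot and the scene stay as the last step left them, time stands still between calls to the robot, and variables do not carry over. Pictures are saved under pics/ and viewed, at most 14 in all, crops included, and the job is handed in when it is done.

Besides the shell and the picture viewer there is one more tool, called after "Emit:" as name(argument=value, ...), one argument or row to a line, values as JSON. drive_tool: Moves the arm, as the interface text tells. Its arguments: {"type":"object","properties":{"rows":{"type":"array"}},"required":["rows"]}

```bash
mkdir -p pics
cat > h.py <<'E'
import numpy as np, cv2
from station import sense, capture, finish_job, search_frame, masks_of
def save(c,n): cv2.imwrite(f'pics/{n}.png',cv2.cvtColor(c['frame'],cv2.COLOR_RGB2BGR))
def world(c,m=None):
    z=c['z_map']; v,u=np.mgrid[:400,:640]
    P=np.stack([(u-c['cx'])/c['fx']*z,(v-c['cy'])/c['fy']*z,z],-1)
    W=(P-np.array(c['t']))@np.array(c['R'])
    return W
E
python3 - <<'E'
from h import *
for n in('scene','side'):
    c=capture(n); save(c,n); W=world(c); np.savez(n,W=W,F=c['frame'],z=c['z_map'])
    print(n,(-np.array(c['R']).T@c['t']).round(3),np.array(c['R'])[2].round(2))
    for l in('muller','clip_stand','jar','bottle','carton','square_tray','trough_tray'):
        for d in masks_of(l,c)[:4]:
            p=W[d['region']&(c['z_map']>0)]
            if len(p)==0: continue
            print(l,round(d['p'],2),np.round(d['xy']),len(p),np.percentile(p,5,axis=0).round(3),np.percentile(p,95,axis=0).round(3))
E
```

```text
scene [ 1.247 -0.429  0.635] [-0.65  0.44 -0.62]
muller 0.94 [272. 243.] 660 [ 0.707 -0.196  0.015] [ 0.73  -0.169  0.125]
muller 0.75 [270. 298.] 1227 [ 0.784 -0.247  0.005] [ 0.811 -0.213  0.125]
muller 0.71 [245. 217.] 910 [ 0.58  -0.2    0.004] [ 0.607 -0.168  0.124]
muller 0.55 [308. 195.] 435 [ 0.642 -0.091  0.021] [ 0.657 -0.064  0.131]
clip_stand 0.96 [311. 234.] 1322 [ 0.623 -0.111  0.001] [ 0.695 -0.047  0.063]
jar 0.88 [367. 195.] 706 [0.631 0.056 0.008] [0.673 0.101 0.051]
bottle 0.86 [225. 253.] 645 [ 0.639 -0.267  0.008] [ 0.66  -0.237  0.085]
carton 0.79 [421. 174.] 798 [0.609 0.223 0.006] [0.689 0.256 0.043]
square_tray 0.9 [216. 200.] 2036 [ 0.412 -0.26   0.003] [ 0.508 -0.098  0.015]
trough_tray 0.6 [358. 150.] 2516 [0.392 0.104 0.003] [0.509 0.316 0.015]
side [ 0.158 -0.499  0.669] [ 0.49  0.55 -0.68]
muller 0.8 [386. 258.] 1272 [ 0.564 -0.199  0.006] [ 0.597 -0.164  0.126]
muller 0.71 [361. 198.] 860 [ 0.623 -0.089  0.015] [ 0.649 -0.061  0.132]
muller 0.59 [439. 222.] 1097 [ 0.687 -0.202  0.01 ] [ 0.713 -0.171  0.125]
muller 0.57 [486. 213.] 1116 [ 0.768 -0.245  0.008] [ 0.793 -0.214  0.125]
clip_stand 0.79 [372. 213.] 1236 [ 0.614 -0.102  0.005] [ 0.68  -0.038  0.064]
jar 0.74 [306. 173.] 874 [0.617 0.058 0.008] [0.662 0.102 0.053]
bottle 0.87 [443. 268.] 875 [ 0.623 -0.266  0.008] [ 0.646 -0.238  0.086]
carton 0.62 [256. 140.] 1053 [0.597 0.225 0.007] [0.68  0.261 0.045]
square_tray 0.66 [327. 319.] 6476 [ 0.41  -0.259  0.004] [ 0.501 -0.097  0.017]
trough_tray 0.88 [187. 196.] 5341 [0.388 0.106 0.005] [0.502 0.319 0.017]
```

View pics/scene.png

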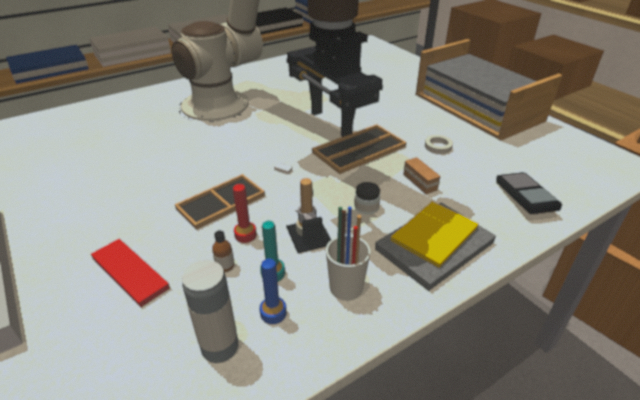

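View pics/side.png

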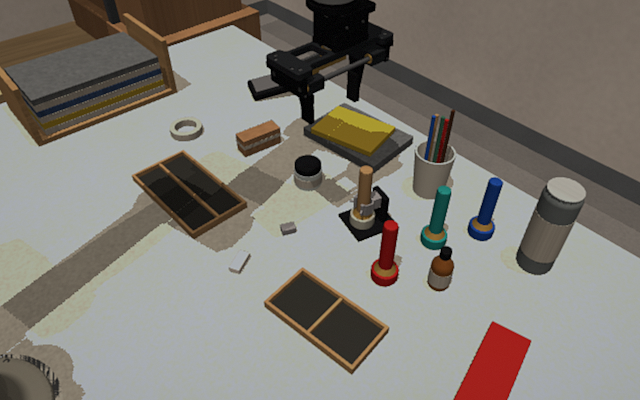

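Scene view: clipped muller at (307,195), red/teal/blue look-alikes at (242,215), (272,245) and (270,290), bottle (222,250), jar (367,195), carton (421,174), square tray (220,200), trough tray (358,148). The side view agrees. Next come precise fits from both views.

```bash
cat > fit.py <<'E'
from h import *
from scipy.optimize import least_squares
D={n:np.load(n+'.npz') for n in('scene','side')}
def box(n,x0,x1,y0,y1,z0,z1):
    W=D[n]['W'];m=(D[n]['z']>0)
    for i,(a,b) in enumerate(((x0,x1),(y0,y1),(z0,z1))): m=m&(W[...,i]>a)&(W[...,i]<b)
    return W[m]
def circ(name,cx,cy,r,R,z0,z1):
    for n in D:
        p=box(n,cx-R,cx+R,cy-R,cy+R,z0,z1)[:,:2]
        s=least_squares(lambda q:np.hypot(*(p-q).T)-r,[cx,cy],loss='soft_l1',f_scale=.002)
        print(name,n,len(p),s.x.round(4),'rms',np.sqrt(np.mean(s.fun**2)).round(4),'top',np.percentile(box(n,cx-R,cx+R,cy-R,cy+R,z0,.2)[:,2],98).round(4))
circ('muller',.645,-.075,.012,.025,.07,.12)
circ('red',.587,-.183,.012,.025,.05,.12)
circ('teal',.709,-.185,.012,.025,.05,.12)
circ('jar',.646,.079,.028,.04,.006,.034)
circ('bottle',.642,-.252,.018,.03,.008,.045)
for name,b,L in(('carton',(.57,.72,.20,.29,.038,.06),.09),('sq',(.39,.53,-.28,-.07,.010,.022),.175),('tr',(.36,.54,.08,.34,.010,.022),.22),('stand',(.57,.72,-.13,-.02,.003,.009),.085)):
    for n in D:
        p=box(n,*b); r=cv2.minAreaRect((p[:,:2]*1000).astype(np.float32))
        q=np.percentile(p,[1,99],axis=0)
        print(name,n,len(p),np.round(r,1).tolist() if 0 else [np.round(x,1) for x in r],np.median(p[:,2]).round(4))
E
python3 fit.py
```

```text
muller scene 253 [ 0.6446 -0.0696] rms 0.001 top 0.1317
muller side 293 [ 0.6446 -0.0677] rms 0.0009 top 0.133
red scene 363 [ 0.5858 -0.1809] rms 0.0011 top 0.1255
red side 469 [ 0.5857 -0.1791] rms 0.0008 top 0.1271
teal scene 399 [ 0.7091 -0.1845] rms 0.0008 top 0.1258
teal side 447 [ 0.7089 -0.1826] rms 0.0009 top 0.1268
jar scene 263 [0.6456 0.0836] rms 0.0012 top 0.0518
jar side 300 [0.6448 0.0858] rms 0.0011 top 0.0536
bottle scene 249 [ 0.6414 -0.2505] rms 0.0009 top 0.0855
bottle side 345 [ 0.6405 -0.2487] rms 0.0008 top 0.0867
carton scene 389 [array([643.1, 244.3]), array([41.2, 94.7]), np.float64(84.0)] 0.0418
carton side 507 [array([641.9, 246.4]), array([41.7, 90.9]), np.float64(82.9)] 0.0436
sq scene 657 [array([ 456.9, -178.3]), array([ 98.1, 176.4]), np.float64(7.5)] 0.0138
sq side 1674 [array([ 455.7, -176.5]), array([ 91.8, 176.7]), np.float64(8.0)] 0.0153
tr scene 684 [array([448.9, 213. ]), array([125.3, 226.3]), np.float64(1.3)] 0.0136
tr side 1412 [array([446.8, 215.4]), array([122.5, 227.6]), np.float64(2.0)] 0.0155
stand scene 520 [array([656.3, -80.8]), array([99.3, 86.3]), np.float64(76.0)] 0.0057
stand side 637 [array([644.8, -74.9]), array([147.2, 109.3]), np.float64(0.4)] 0.0068
```

```bash
cat >> fit.py <<'E'
print('----')
s=sense(); print(s['ee_rot'],s['tcp_pos'],s['time_s'])
for n in D:
    F=D[n]['F'].astype(int);W=D[n]['W']
    m=(D[n]['z']>0)&(F.max(-1)<60)&(np.abs(W[...,0]-.66)<.06)&(np.abs(W[...,1]+.07)<.06)&(W[...,2]>.002)&(W[...,2]<.010)
    r=cv2.minAreaRect((W[m][:,:2]*1000).astype(np.float32));print('base',n,m.sum(),[np.round(x,1) for x in r])
    p=box(n,.66,.70,-.11,-.02,.045,.066);r=cv2.minAreaRect((p[:,:2]*1000).astype(np.float32));print('post',len(p),[np.round(x,1) for x in r],p.mean(0).round(4))
for nm,x,y in(('jar',.645,.085),('bottle',.641,-.25),('carton',.6425,.245)):
    for n in D:
        p=box(n,x-.12,x+.12,y-.12,y+.12,.06,.2); 
        g=np.unique(np.round(p[:,:2]/.02).astype(int),axis=0)*2-np.array([round(x*100),round(y*100)])
        print(nm,n,g.tolist())
E
python3 fit.py | sed -n '/----/,$p'
```

```text
----
[[ 7.13095097e-05 -9.99999997e-01  3.79963790e-05]
 [-9.99999997e-01 -7.13086301e-05  2.31516996e-05]
 [-2.31489901e-05 -3.79980298e-05 -9.99999999e-01]] [6.24976999e-01 4.70829845e-05 2.41569106e-01] 0.8
base scene 369 [array([660.6, -74.8]), array([69.7, 78.3]), np.float64(75.1)]
post 285 [array([672.9, -77.2]), array([39.5, 31.6]), np.float64(73.5)] [ 0.6797 -0.0798  0.0579]
base side 506 [array([654.7, -72.9]), array([75. , 83.9]), np.float64(75.5)]
post 250 [array([672.4, -76.3]), array([41.9, 24.3]), np.float64(76.5)] [ 0.6725 -0.0813  0.0601]
jar scene []
jar side []
bottle scene [[-6, 5], [-6, 7], [-6, 9], [-4, 5], [-4, 7], [0, -1], [0, 1], [2, -1], [2, 1], [6, 5], [6, 7], [8, 5], [8, 7]]
bottle side [[-6, 5], [-6, 7], [-6, 9], [-4, 7], [-2, -1], [-2, 1], [0, -1], [0, 1], [6, 5], [6, 7], [8, 5], [8, 7]]
carton scene []
carton side []
```

Emit:
drive_tool(
  rows=[
    [100, 7, -23, 0, 0, 0, -0.087],
    [100, 7, -23, 0, 0, 0, -0.087],
    [100, 6, -23, 0, 0, 0, -0.087],
    [100, 0, 0, -38, 0, 0, 0],
    [100, 0, 0, -38, 0, 0, 0],
  ],
)

```text
time_s: 1.22
tcp_pos: [0.647, -0.0703, 0.1675]
ee_rot: [[-0.26, -0.966, 0.008], [-0.966, 0.26, 0.001], [-0.003, -0.007, -1.0]]
wrist_force: [-0.4, 0.9, -1.4]
gripper_width: 0.999
gripper_force: 0.0
```

Emit:
drive_tool(
  rows=[
    [100, 0, 0, -38, 0, 0, 0],
    [100, 0, 0, -38, 0, 0, 0],
    [100, 0, 0, 0, 0, 0, 0],
    [20, 0, 0, 0, 0, 0, 0],
    [10, 0, 0, 0, 0, 0, 0],
  ],
)

```text
time_s: 1.63
tcp_pos: [0.6454, -0.069, 0.0902]
ee_rot: [[-0.258, -0.966, -0.0], [-0.966, 0.258, -0.0], [0.0, -0.0, -1.0]]
wrist_force: [0.5, 0.4, 0.0]
gripper_width: 0.916
gripper_force: 0.0
```

Emit:
drive_tool(
  rows=[
    [0, 0, 0, 0, 0, 0, 0],
    [0, 0, 0, 0, 0, 0, 0],
    [0, 0, 0, 0, 0, 0, 0],
    [0, 0, 0, 0, 0, 0, 0],
    [0, 0, 0, 0, 0, 0, 0],
  ],
)

```text
time_s: 2.05
tcp_pos: [0.6451, -0.0689, 0.0903]
ee_rot: [[-0.258, -0.966, 0.001], [-0.966, 0.258, 0.0], [-0.0, -0.001, -1.0]]
wrist_force: [-0.6, 0.2, -0.2]
gripper_width: 0.557
gripper_force: 0.0
```

Emit:
drive_tool(
  rows=[
    [0, 0, 0, 0, 0, 0, 0],
    [0, 0, 0, 0, 0, 0, 0],
    [0, 0, 0, 0, 0, 0, 0],
    [0, 0, 0, 0, 0, 0, 0],
    [0, 0, 0, 0, 0, 0, 0],
  ],
)

```text
time_s: 2.47
tcp_pos: [0.6449, -0.069, 0.0895]
ee_rot: [[-0.258, -0.966, -0.0], [-0.966, 0.258, -0.0], [0.0, 0.0, -1.0]]
wrist_force: [-0.6, -0.5, 0.5]
gripper_width: 0.27
gripper_force: 30.0
```

Emit:
drive_tool(
  rows=[
    [0, 0, 0, 0, 0, 0, 0],
    [0, -4, 1, 0, 0, 0, 0],
    [0, -4, 1, 0, 0, 0, 0],
    [0, -4, 1, 0, 0, 0, 0],
    [0, -4, 1, 0, 0, 0, 0],
  ],
)

```text
time_s: 2.88
tcp_pos: [0.6332, -0.0654, 0.0912]
ee_rot: [[-0.257, -0.966, 0.011], [-0.966, 0.257, -0.001], [-0.002, -0.011, -1.0]]
wrist_force: [3.3, -1.6, -0.9]
gripper_width: 0.269
gripper_force: 30.0
```

Emit:
drive_tool(
  rows=[
    [0, -8, 2, 0, 0, 0, 0],
    [0, -10, 3, 0, 0, 0, 0],
    [0, -12, 3, 0, 0, 0, 0],
    [0, -12, 3, 0, 0, 0, 0],
    [0, -12, 3, 0, 0, 0, 0],
  ],
)

```text
time_s: 3.3
tcp_pos: [0.5731, -0.0508, 0.0889]
ee_rot: [[-0.258, -0.966, -0.002], [-0.966, 0.258, 0.0], [0.0, 0.002, -1.0]]
wrist_force: [-1.1, 0.5, -1.6]
gripper_width: 0.27
gripper_force: 30.0
```

Run:
```python
from h import *
print(sense()['tcp_pos'],sense()['wrist_force'])
c=capture('side'); save(c,'a'); W=world(c)
m=(c['z_map']>0)&(np.abs(W[...,0]-.574)<.035)&(np.abs(W[...,1]+.05)<.035)&(W[...,2]>-.01)&(W[...,2]<.07)
p=W[m]
for a in range(2,66,6):
    q=p[(p[:,2]*1000>=a)&(p[:,2]*1000<a+6)]
    print(a,len(q),q.mean(0).round(3) if len(q) else '')
```

```text
[ 0.5731295  -0.05078622  0.08891612] [-1.06156835  0.53153403 -1.58700035]
2 180 [ 0.565 -0.058  0.003]
8 52 [ 0.562 -0.063  0.012]
14 59 [ 0.559 -0.062  0.017]
20 58 [ 0.562 -0.063  0.023]
26 187 [ 0.567 -0.056  0.029]
32 90 [ 0.567 -0.056  0.035]
38 34 [ 0.567 -0.057  0.041]
44 32 [ 0.567 -0.057  0.047]
50 27 [ 0.567 -0.057  0.053]
56 35 [ 0.566 -0.057  0.059]
62 23 [ 0.568 -0.059  0.065]
```

View pics/a.png

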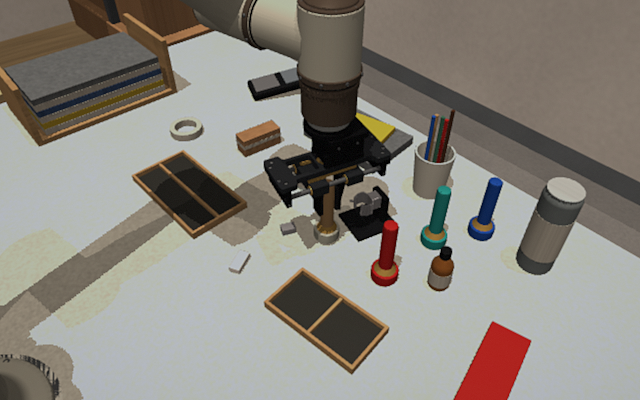

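The muller is out of the clip and upright at (327,232). Carrying it to the -y well.

Emit:
drive_tool(
  rows=[
    [0, -15, 0, 30, 0, 0, 0],
    [0, -40, 0, 5, 0, 0, 0.1],
    [0, -40, -8, 0, 0, 0, 0.1],
    [0, -16, -40, 0, 0, 0, 0.1],
    [0, 0, -40, 0, 0, 0, 0.1],
  ],
)

```text
time_s: 3.77
tcp_pos: [0.459, -0.1358, 0.1243]
ee_rot: [[0.145, -0.989, -0.005], [-0.989, -0.145, 0.001], [-0.002, 0.005, -1.0]]
wrist_force: [1.2, 0.8, -1.9]
gripper_width: 0.267
gripper_force: 30.0
```

Emit:
drive_tool(
  rows=[
    [0, 0, -40, 0, 0, 0, 0],
    [0, 0, -30, 0, 0, 0, 0],
    [0, 0, -10, 0, 0, 0, 0],
    [0, 0, 0, 0, 0, 0, 0],
    [0, 0, 0, 0, 0, 0, 0],
  ],
)

```text
time_s: 4.18
tcp_pos: [0.4637, -0.2166, 0.124]
ee_rot: [[0.134, -0.991, -0.002], [-0.991, -0.134, 0.001], [-0.001, 0.001, -1.0]]
wrist_force: [0.4, 0.4, -2.0]
gripper_width: 0.272
gripper_force: 30.0
```

Emit:
drive_tool(
  rows=[
    [0, -1, -2, -18, 0, 0, 0],
    [0, 0, 0, -10, 0, 0, 0],
    [0, 0, 0, -4, 0, 0, 0],
    [0, 0, 0, -2, 0, 0, 0],
    [0, 0, 0, 0, 0, 0, 0],
  ],
)

```text
time_s: 4.6
tcp_pos: [0.4635, -0.2179, 0.0902]
ee_rot: [[0.137, -0.991, -0.001], [-0.991, -0.137, 0.0], [-0.0, 0.001, -1.0]]
wrist_force: [0.1, -0.5, -2.1]
gripper_width: 0.271
gripper_force: 30.0
```

Emit:
drive_tool(
  rows=[
    [0, 0, 0, -1, 0, 0, 0],
    [0, 0, 0, 0, 0, 0, 0],
  ],
)

```text
time_s: 4.77
tcp_pos: [0.464, -0.2184, 0.0899]
ee_rot: [[0.137, -0.991, 0.001], [-0.991, -0.137, -0.0], [0.0, -0.001, -1.0]]
wrist_force: [-0.1, 0.4, -1.7]
gripper_width: 0.272
gripper_force: 30.0
```

Emit:
drive_tool(
  rows=[
    [0, 0, 0, -1, 0, 0, 0],
    [0, 0, 0, 0, 0, 0, 0],
  ],
)

```text
time_s: 4.93
tcp_pos: [0.4637, -0.2186, 0.0888]
ee_rot: [[0.136, -0.991, 0.0], [-0.991, -0.136, -0.0], [0.0, -0.0, -1.0]]
wrist_force: [-0.3, 0.3, -2.4]
gripper_width: 0.267
gripper_force: 30.0
```

Emit:
drive_tool(
  rows=[
    [0, 0, 0, -1, 0, 0, 0],
    [0, 0, 0, 0, 0, 0, 0],
  ],
)

```text
time_s: 5.1
tcp_pos: [0.4638, -0.2187, 0.0884]
ee_rot: [[0.136, -0.991, 0.001], [-0.991, -0.136, -0.0], [0.0, -0.001, -1.0]]
wrist_force: [-1.1, 1.4, 3.8]
gripper_width: 0.273
gripper_force: 30.0
```

Emit:
drive_tool(
  rows=[
    [0, 0, 0, -1, 0, 0, 0],
    [0, 0, 0, 0, 0, 0, 0],
  ],
)

```text
time_s: 5.27
tcp_pos: [0.4639, -0.2188, 0.0884]
ee_rot: [[0.137, -0.991, 0.001], [-0.991, -0.137, -0.001], [0.001, -0.001, -1.0]]
wrist_force: [-3.2, 1.6, 10.4]
gripper_width: 0.268
gripper_force: 30.0
```

Run:
```python
from h import *
print(sense()['tcp_pos'],sense()['wrist_force'])
c=capture('side'); save(c,'b'); W=world(c)
m=(c['z_map']>0)&(np.abs(W[...,0]-.464)<.035)&(np.abs(W[...,1]+.218)<.035)
p=W[m]
h=np.histogram(p[:,2]*1000,bins=range(0,60,2));print(list(zip(h[1],h[0])))
```

```text
[ 0.46388649 -0.21880188  0.08835228] [-3.22765856  1.63387848 10.35360684]
[(np.int64(0), np.int64(0)), (np.int64(2), np.int64(18)), (np.int64(4), np.int64(279)), (np.int64(6), np.int64(467)), (np.int64(8), np.int64(69)), (np.int64(10), np.int64(18)), (np.int64(12), np.int64(22)), (np.int64(14), np.int64(23)), (np.int64(16), np.int64(19)), (np.int64(18), np.int64(26)), (np.int64(20), np.int64(19)), (np.int64(22), np.int64(17)), (np.int64(24), np.int64(40)), (np.int64(26), np.int64(106)), (np.int64(28), np.int64(84)), (np.int64(30), np.int64(54)), (np.int64(32), np.int64(49)), (np.int64(34), np.int64(39)), (np.int64(36), np.int64(25)), (np.int64(38), np.int64(14)), (np.int64(40), np.int64(13)), (np.int64(42), np.int64(14)), (np.int64(44), np.int64(13)), (np.int64(46), np.int64(12)), (np.int64(48), np.int64(16)), (np.int64(50), np.int64(8)), (np.int64(52), np.int64(14)), (np.int64(54), np.int64(9)), (np.int64(56), np.int64(9))]
```

The muller rests on the floor (contact force 10 N upward). Releasing.

Emit:
drive_tool(
  rows=[
    [0, 0, 0, 1, 0, 0, 0],
    [60, 0, 0, 1, 0, 0, 0],
    [60, 0, 0, 0, 0, 0, 0],
    [60, 0, 0, 0, 0, 0, 0],
    [60, 0, 0, 0, 0, 0, 0],
  ],
)

```text
time_s: 5.73
tcp_pos: [0.4637, -0.2187, 0.0885]
ee_rot: [[0.136, -0.991, 0.0], [-0.991, -0.136, -0.0], [0.0, -0.0, -1.0]]
wrist_force: [0.9, 0.3, 0.7]
gripper_width: 0.486
gripper_force: 0.0
```

Emit:
drive_tool(
  rows=[
    [70, 0, 0, 0, 0, 0, 0],
    [70, 0, 0, 0, 0, 0, 0],
    [70, 0, 0, 35, 0, 0, 0],
    [100, 0, 0, 35, 0, 0, 0],
    [100, 0, 0, 20, 0, 0, 0],
  ],
)

```text
time_s: 6.15
tcp_pos: [0.4649, -0.2191, 0.1818]
ee_rot: [[0.137, -0.991, 0.004], [-0.991, -0.137, -0.002], [0.002, -0.004, -1.0]]
wrist_force: [1.9, -0.0, 0.3]
gripper_width: 0.773
gripper_force: 0.0
```

Emit:
drive_tool(
  rows=[
    [100, 18, 30, 0, 0, 0, 0],
    [100, 18, 30, 0, 0, 0, 0],
    [100, 18, 30, 0, 0, 0, 0],
    [100, 18, 30, 0, 0, 0, 0],
    [100, 18, 30, 0, 0, 0, 0],
  ],
)

```text
time_s: 6.57
tcp_pos: [0.5541, -0.0672, 0.1787]
ee_rot: [[0.136, -0.991, 0.0], [-0.991, -0.136, 0.0], [-0.0, -0.0, -1.0]]
wrist_force: [0.9, -1.0, 0.3]
gripper_width: 0.991
gripper_force: 0.0
```

Emit:
drive_tool(
  rows=[
    [100, 18, 30, 0, 0, 0, 0],
    [100, 18, 30, 0, 0, 0, 0],
    [100, 18, 30, 0, 0, 0, 0],
    [100, 18, 30, 0, 0, 0, 0],
    [100, 18, 30, 0, 0, 0, 0],
  ],
)

```text
time_s: 6.98
tcp_pos: [0.6441, 0.083, 0.1783]
ee_rot: [[0.136, -0.991, -0.0], [-0.991, -0.136, -0.0], [0.0, 0.0, -1.0]]
wrist_force: [1.3, -0.0, 0.6]
gripper_width: 1.002
gripper_force: 0.0
```

Emit:
drive_tool(
  rows=[
    [100, 1, 4, -35, 0, 0, 0],
    [100, 0, 0, -35, 0, 0, 0],
    [100, 0, 0, 0, 0, 0, 0],
    [100, 0, 0, 0, 0, 0, 0],
  ],
)

```text
time_s: 7.32
tcp_pos: [0.6433, 0.0849, 0.1066]
ee_rot: [[0.136, -0.991, -0.005], [-0.991, -0.136, -0.002], [0.002, 0.005, -1.0]]
wrist_force: [0.8, 0.8, 0.1]
gripper_width: 0.998
gripper_force: 0.0
```

Emit:
drive_tool(
  rows=[
    [100, 1, 0, -35, 0, 0, 0],
    [100, 0, 0, -30, 0, 0, 0],
    [100, 0, 0, -9, 0, 0, 0],
    [40, 0, 0, 0, 0, 0, 0],
    [0, 0, 0, 0, 0, 0, 0],
  ],
)

```text
time_s: 7.73
tcp_pos: [0.6471, 0.0853, 0.0368]
ee_rot: [[0.136, -0.991, 0.003], [-0.991, -0.136, 0.0], [0.0, -0.003, -1.0]]
wrist_force: [0.3, 1.0, 0.8]
gripper_width: 0.921
gripper_force: 0.0
```

Emit:
drive_tool(
  rows=[
    [0, 0, 0, 0, 0, 0, 0],
    [0, 0, 0, 0, 0, 0, 0],
    [0, 0, 0, 0, 0, 0, 0],
    [0, 0, 0, 0, 0, 0, 0],
    [0, 0, 0, 0, 0, 0, 0],
  ],
)

```text
time_s: 8.15
tcp_pos: [0.6459, 0.0855, 0.036]
ee_rot: [[0.136, -0.991, 0.001], [-0.991, -0.136, 0.0], [0.0, -0.001, -1.0]]
wrist_force: [-2.3, 0.8, 4.7]
gripper_width: 0.638
gripper_force: 30.0
```

Emit:
drive_tool(
  rows=[
    [0, 0, 0, 10, 0, 0, 0],
    [0, 0, 0, 20, 0, 0, 0],
    [0, 0, 0, 30, 0, 0, 0],
    [0, 0, 0, 35, 0, 0, 0],
    [0, 0, 0, 25, 0, 0, 0],
  ],
)

```text
time_s: 8.57
tcp_pos: [0.6462, 0.0855, 0.1576]
ee_rot: [[0.136, -0.991, 0.003], [-0.991, -0.136, 0.0], [0.0, -0.003, -1.0]]
wrist_force: [1.1, 0.7, -0.7]
gripper_width: 0.642
gripper_force: 30.0
```

Emit:
drive_tool(
  rows=[
    [0, -20, -22, 0, 0, 0, 0],
    [0, -24, -27, 0, 0, 0, 0],
    [0, -24, -27, 0, 0, 0, 0],
    [0, -24, -27, 0, 0, 0, 0],
    [0, -24, -27, 0, 0, 0, 0],
  ],
)

```text
time_s: 8.98
tcp_pos: [0.528, -0.0456, 0.1548]
ee_rot: [[0.136, -0.991, -0.0], [-0.991, -0.136, 0.0], [-0.0, 0.0, -1.0]]
wrist_force: [-0.4, -0.2, -1.3]
gripper_width: 0.632
gripper_force: 30.0
```

Emit:
drive_tool(
  rows=[
    [0, -24, -27, 0, 0, 0, 0],
    [0, -24, -27, 0, 0, 0, 0],
    [0, -24, -27, 0, 0, 0, 0],
    [0, -7, -10, 0, 0, 0, 0],
    [0, 0, 0, 0, 0, 0, 0],
  ],
)

```text
time_s: 9.4
tcp_pos: [0.4482, -0.1373, 0.1549]
ee_rot: [[0.133, -0.991, -0.001], [-0.991, -0.133, 0.0], [-0.0, 0.001, -1.0]]
wrist_force: [-0.0, -0.5, -1.6]
gripper_width: 0.635
gripper_force: 30.0
```

Emit:
drive_tool(
  rows=[
    [0, 0, 0, -30, 0, 0, 0],
    [0, 0, 0, -35, 0, 0, 0],
    [0, 0, 0, -25, 0, 0, 0],
    [0, 0, 0, -10, 0, 0, 0],
    [0, 0, 0, 0, 0, 0, 0],
  ],
)

```text
time_s: 9.82
tcp_pos: [0.4496, -0.1351, 0.0521]
ee_rot: [[0.136, -0.991, -0.006], [-0.991, -0.136, -0.0], [-0.001, 0.006, -1.0]]
wrist_force: [0.5, -0.1, -2.2]
gripper_width: 0.634
gripper_force: 30.0
```

Emit:
drive_tool(
  rows=[
    [0, 0, 0, -6, 0, 0, 0],
    [0, 0, 0, -3, 0, 0, 0],
    [0, 0, 0, 0, 0, 0, 0],
  ],
)

```text
time_s: 10.07
tcp_pos: [0.4512, -0.1353, 0.0458]
ee_rot: [[0.136, -0.991, 0.001], [-0.991, -0.136, 0.0], [0.0, -0.001, -1.0]]
wrist_force: [0.0, 0.5, -0.9]
gripper_width: 0.638
gripper_force: 30.0
```

Emit:
drive_tool(
  rows=[
    [0, 0, 0, -1, 0, 0, 0],
    [0, 0, 0, 0, 0, 0, 0],
  ],
)

```text
time_s: 10.23
tcp_pos: [0.4511, -0.1355, 0.0452]
ee_rot: [[0.136, -0.991, 0.002], [-0.991, -0.136, 0.0], [0.0, -0.002, -1.0]]
wrist_force: [-0.5, -0.5, -1.8]
gripper_width: 0.637
gripper_force: 30.0
```

Emit:
drive_tool(
  rows=[
    [0, 0, 0, -1, 0, 0, 0],
    [0, 0, 0, 0, 0, 0, 0],
  ],
)

```text
time_s: 10.4
tcp_pos: [0.4507, -0.1356, 0.0439]
ee_rot: [[0.136, -0.991, 0.001], [-0.991, -0.136, 0.0], [0.0, -0.001, -1.0]]
wrist_force: [-0.1, 0.8, -1.2]
gripper_width: 0.634
gripper_force: 30.0
```

Emit:
drive_tool(
  rows=[
    [0, 0, 0, -1, 0, 0, 0],
    [0, 0, 0, 0, 0, 0, 0],
  ],
)

```text
time_s: 10.57
tcp_pos: [0.4505, -0.1356, 0.0426]
ee_rot: [[0.136, -0.991, 0.0], [-0.991, -0.136, 0.0], [0.0, -0.0, -1.0]]
wrist_force: [-1.0, 0.2, 0.0]
gripper_width: 0.634
gripper_force: 30.0
```

Emit:
drive_tool(
  rows=[
    [0, 0, 0, -1, 0, 0, 0],
    [0, 0, 0, 0, 0, 0, 0],
  ],
)

```text
time_s: 10.73
tcp_pos: [0.4504, -0.1356, 0.0414]
ee_rot: [[0.136, -0.991, -0.0], [-0.991, -0.136, 0.0], [-0.0, 0.0, -1.0]]
wrist_force: [0.0, -0.8, -0.7]
gripper_width: 0.635
gripper_force: 30.0
```

Emit:
drive_tool(
  rows=[
    [0, 0, 0, -1, 0, 0, 0],
    [0, 0, 0, 0, 0, 0, 0],
  ],
)

```text
time_s: 10.9
tcp_pos: [0.4506, -0.1357, 0.0409]
ee_rot: [[0.136, -0.991, -0.0], [-0.991, -0.136, -0.0], [0.0, 0.0, -1.0]]
wrist_force: [-1.3, 0.2, 2.7]
gripper_width: 0.639
gripper_force: 30.0
```

Emit:
drive_tool(
  rows=[
    [60, 0, 0, 1, 0, 0, 0],
    [100, 0, 0, 0, 0, 0, 0],
    [100, 0, 0, 0, 0, 0, 0],
    [100, 0, 0, 0, 0, 0, 0],
    [100, 0, 0, 0, 0, 0, 0],
  ],
)

```text
time_s: 11.32
tcp_pos: [0.4507, -0.1356, 0.0416]
ee_rot: [[0.136, -0.991, 0.0], [-0.991, -0.136, -0.0], [0.0, -0.0, -1.0]]
wrist_force: [-0.4, -0.9, 0.2]
gripper_width: 0.854
gripper_force: 0.0
```

Emit:
drive_tool(
  rows=[
    [100, 0, 0, 10, 0, 0, 0],
    [100, 0, 0, 40, 0, 0, 0],
    [100, 0, 0, 40, 0, 0, 0],
    [100, 0, 0, 40, 0, 0, 0],
    [100, 0, 0, 29, 0, 0, 0],
  ],
)

```text
time_s: 11.73
tcp_pos: [0.4514, -0.1358, 0.2042]
ee_rot: [[0.137, -0.991, 0.004], [-0.991, -0.137, -0.001], [0.001, -0.004, -1.0]]
wrist_force: [1.2, 0.1, -0.1]
gripper_width: 0.998
gripper_force: 0.0
```

Emit:
drive_tool(
  rows=[
    [100, 32, -19, 0, 0, 0, -0.075],
    [100, 32, -19, 0, 0, 0, -0.075],
    [100, 32, -19, 0, 0, 0, -0.075],
    [100, 32, -19, 0, 0, 0, 0],
    [100, 32, -19, 0, 0, 0, 0],
  ],
)

```text
time_s: 12.15
tcp_pos: [0.6117, -0.2316, 0.2005]
ee_rot: [[-0.089, -0.996, -0.0], [-0.996, 0.089, 0.0], [-0.0, 0.0, -1.0]]
wrist_force: [0.7, 1.7, 0.2]
gripper_width: 0.998
gripper_force: 0.0
```

Emit:
drive_tool(
  rows=[
    [100, 30, -19, 0, 0, 0, 0],
    [100, 0, 0, -30, 0, 0, 0],
    [100, 0, 0, -20, 0, 0, 0],
    [100, 0, 0, 0, 0, 0, 0],
  ],
)

```text
time_s: 12.48
tcp_pos: [0.6377, -0.249, 0.144]
ee_rot: [[-0.09, -0.996, -0.011], [-0.996, 0.09, 0.004], [-0.003, 0.011, -1.0]]
wrist_force: [-0.5, 0.7, -1.3]
gripper_width: 1.005
gripper_force: 0.0
```

Emit:
drive_tool(
  rows=[
    [100, 0, 0, -30, 0, 0, 0],
    [100, 0, 0, -35, 0, 0, 0],
    [100, 0, 0, -30, 0, 0, 0],
    [100, 0, 0, -10, 0, 0, 0],
    [100, 0, 0, 0, 0, 0, 0],
  ],
)

```text
time_s: 12.9
tcp_pos: [0.6389, -0.2492, 0.0432]
ee_rot: [[-0.088, -0.996, -0.006], [-0.996, 0.088, 0.001], [-0.0, 0.006, -1.0]]
wrist_force: [0.3, 0.3, -0.2]
gripper_width: 0.998
gripper_force: 0.0
```

Emit:
drive_tool(
  rows=[
    [100, 0, 0, 0, 0, 0, 0],
  ],
)

```text
time_s: 12.98
tcp_pos: [0.6415, -0.2499, 0.047]
ee_rot: [[-0.087, -0.996, 0.002], [-0.996, 0.087, -0.001], [0.001, -0.002, -1.0]]
wrist_force: [0.4, -0.2, 0.4]
gripper_width: 1.0
gripper_force: 0.0
```

Emit:
drive_tool(
  rows=[
    [100, 0, 0, -5, 0, 0, 0],
    [20, 0, 0, 0, 0, 0, 0],
    [0, 0, 0, 0, 0, 0, 0],
    [0, 0, 0, 0, 0, 0, 0],
    [0, 0, 0, 0, 0, 0, 0],
  ],
)

```text
time_s: 13.4
tcp_pos: [0.6409, -0.2497, 0.0415]
ee_rot: [[-0.088, -0.996, 0.001], [-0.996, 0.088, -0.0], [0.0, -0.001, -1.0]]
wrist_force: [0.2, 0.7, -0.4]
gripper_width: 0.781
gripper_force: 0.0
```

Emit:
drive_tool(
  rows=[
    [0, 0, 0, 0, 0, 0, 0],
    [0, 0, 0, 0, 0, 0, 0],
    [0, 0, 0, 0, 0, 0, 0],
    [0, 0, 0, 0, 0, 0, 0],
    [0, 0, 0, 0, 0, 0, 0],
  ],
)

```text
time_s: 13.82
tcp_pos: [0.6406, -0.2496, 0.0405]
ee_rot: [[-0.088, -0.996, -0.0], [-0.996, 0.088, 0.0], [-0.0, 0.0, -1.0]]
wrist_force: [-0.3, -0.2, 0.2]
gripper_width: 0.404
gripper_force: 30.3
```

Emit:
drive_tool(
  rows=[
    [0, 0, 0, 0, 0, 0, 0],
    [0, 0, 0, 0, 0, 0, 0],
  ],
)

```text
time_s: 13.98
tcp_pos: [0.6405, -0.2496, 0.0405]
ee_rot: [[-0.088, -0.996, -0.0], [-0.996, 0.088, -0.0], [0.0, 0.0, -1.0]]
wrist_force: [-0.1, -0.1, 0.5]
gripper_width: 0.409
gripper_force: 30.0
```

Emit:
drive_tool(
  rows=[
    [0, 0, 0, 10, 0, 0, 0],
    [0, 0, 0, 30, 0, 0, 0],
    [0, 0, 0, 40, 0, 0, 0],
    [0, 0, 0, 40, 0, 0, 0],
    [0, 0, 0, 30, 0, 0, 0],
  ],
)

```text
time_s: 14.4
tcp_pos: [0.6412, -0.25, 0.1949]
ee_rot: [[-0.088, -0.996, 0.004], [-0.996, 0.088, -0.002], [0.001, -0.004, -1.0]]
wrist_force: [-0.1, -0.3, -1.1]
gripper_width: 0.406
gripper_force: 30.0
```

Emit:
drive_tool(
  rows=[
    [0, -8, 17, 0, 0, 0, 0],
    [0, -15, 34, 0, 0, 0, 0],
    [0, -15, 34, 0, 0, 0, 0],
    [0, -15, 34, 0, 0, 0, 0],
    [0, -15, 34, 0, 0, 0, 0],
  ],
)

```text
time_s: 14.82
tcp_pos: [0.5713, -0.0954, 0.191]
ee_rot: [[-0.089, -0.996, 0.0], [-0.996, 0.089, 0.0], [-0.0, -0.0, -1.0]]
wrist_force: [1.0, 0.5, -1.3]
gripper_width: 0.4
gripper_force: 30.0
```

Emit:
drive_tool(
  rows=[
    [0, -15, 34, 0, 0, 0, 0.04],
    [0, -15, 34, 0, 0, 0, 0.04],
    [0, -15, 34, 0, 0, 0, 0.03],
    [0, -15, 34, 0, 0, 0, 0],
    [0, -15, 34, 0, 0, 0, 0],
  ],
)

```text
time_s: 15.23
tcp_pos: [0.4964, 0.0747, 0.1912]
ee_rot: [[0.021, -1.0, 0.001], [-1.0, -0.021, 0.0], [-0.0, -0.001, -1.0]]
wrist_force: [0.5, -0.1, -1.6]
gripper_width: 0.41
gripper_force: 30.0
```

Emit:
drive_tool(
  rows=[
    [0, -15, 34, 0, 0, 0, 0],
    [0, -15, 34, 0, 0, 0, 0],
    [0, -15, 34, 0, 0, 0, 0],
    [0, -15, 34, 0, 0, 0, 0],
    [0, -15, 34, 0, 0, 0, 0],
  ],
)

```text
time_s: 15.65
tcp_pos: [0.4213, 0.2448, 0.1913]
ee_rot: [[0.022, -1.0, 0.001], [-1.0, -0.022, 0.001], [-0.001, -0.001, -1.0]]
wrist_force: [1.1, 0.4, -1.0]
gripper_width: 0.407
gripper_force: 30.0
```

Emit:
drive_tool(
  rows=[
    [0, -5, 20, 0, 0, 0, 0],
    [0, 0, 5, 0, 0, 0, 0],
    [0, 0, 0, 0, 0, 0, 0],
  ],
)

```text
time_s: 15.9
tcp_pos: [0.4172, 0.2696, 0.191]
ee_rot: [[0.024, -1.0, 0.0], [-1.0, -0.024, 0.0], [-0.0, -0.0, -1.0]]
wrist_force: [-0.2, -0.3, -1.1]
gripper_width: 0.402
gripper_force: 30.0
```

Emit:
drive_tool(
  rows=[
    [0, 0, 0, -30, 0, 0, 0],
    [0, 0, 0, -40, 0, 0, 0],
    [0, 0, 0, -35, 0, 0, 0],
    [0, 0, 0, -25, 0, 0, 0],
    [0, 0, 0, -8, 0, 0, 0],
  ],
)

```text
time_s: 16.32
tcp_pos: [0.416, 0.2648, 0.0491]
ee_rot: [[0.019, -1.0, -0.006], [-1.0, -0.019, -0.006], [0.006, 0.006, -1.0]]
wrist_force: [-0.7, -0.3, -1.5]
gripper_width: 0.404
gripper_force: 30.0
```

Emit:
drive_tool(
  rows=[
    [0, 0, 0, 0, 0, 0, 0],
    [0, 0, 0, 0, 0, 0, 0],
  ],
)

```text
time_s: 16.48
tcp_pos: [0.4185, 0.2682, 0.0534]
ee_rot: [[0.021, -1.0, 0.001], [-1.0, -0.021, 0.0], [-0.0, -0.001, -1.0]]
wrist_force: [0.9, 0.5, -1.2]
gripper_width: 0.406
gripper_force: 30.0
```

Emit:
drive_tool(
  rows=[
    [0, 0, 0, -4, 0, 0, 0],
    [0, 0, 0, -2, 0, 0, 0],
    [0, 0, 0, 0, 0, 0, 0],
  ],
)

```text
time_s: 16.73
tcp_pos: [0.4179, 0.2687, 0.0475]
ee_rot: [[0.021, -1.0, 0.001], [-1.0, -0.021, 0.002], [-0.002, -0.001, -1.0]]
wrist_force: [0.5, -0.8, -1.8]
gripper_width: 0.402
gripper_force: 30.0
```

Emit:
drive_tool(
  rows=[
    [0, 0, 0, -1, 0, 0, 0],
    [0, 0, 0, 0, 0, 0, 0],
  ],
)

```text
time_s: 16.9
tcp_pos: [0.4177, 0.2686, 0.046]
ee_rot: [[0.021, -1.0, 0.001], [-1.0, -0.021, 0.001], [-0.001, -0.001, -1.0]]
wrist_force: [-0.3, -0.4, -1.1]
gripper_width: 0.403
gripper_force: 30.0
```

Emit:
drive_tool(
  rows=[
    [0, 0, 0, -1, 0, 0, 0],
    [0, 0, 0, 0, 0, 0, 0],
  ],
)

```text
time_s: 17.07
tcp_pos: [0.4178, 0.2687, 0.0454]
ee_rot: [[0.022, -1.0, 0.001], [-1.0, -0.022, 0.0], [-0.0, -0.001, -1.0]]
wrist_force: [-1.8, -0.2, 4.4]
gripper_width: 0.405
gripper_force: 30.0
```

Emit:
drive_tool(
  rows=[
    [60, 0, 0, 1, 0, 0, 0],
    [100, 0, 0, 0, 0, 0, 0],
    [100, 0, 0, 0, 0, 0, 0],
    [100, 0, 0, 0, 0, 0, 0],
    [100, 0, 0, 0, 0, 0, 0],
  ],
)

```text
time_s: 17.48
tcp_pos: [0.4176, 0.2684, 0.0455]
ee_rot: [[0.022, -1.0, -0.0], [-1.0, -0.022, -0.0], [0.0, 0.0, -1.0]]
wrist_force: [-0.2, -0.0, 0.5]
gripper_width: 0.697
gripper_force: 0.0
```

Emit:
drive_tool(
  rows=[
    [100, 0, 0, 10, 0, 0, 0],
    [100, 0, 0, 30, 0, 0, 0],
    [100, 0, 0, 40, 0, 0, 0],
    [100, 0, 0, 30, 0, 0, 0],
    [100, 10, 0, 10, 0, 0, 0],
  ],
)

```text
time_s: 17.9
tcp_pos: [0.4285, 0.2698, 0.1706]
ee_rot: [[0.023, -1.0, 0.006], [-1.0, -0.023, 0.006], [-0.006, -0.006, -1.0]]
wrist_force: [-0.1, 0.3, -0.5]
gripper_width: 0.982
gripper_force: 0.0
```

Emit:
drive_tool(
  rows=[
    [100, 18, -2, 0, 0, 0, 0.12],
    [100, 18, -2, 0, 0, 0, 0.12],
    [100, 18, -2, 0, 0, 0, 0.12],
    [100, 18, -2, 0, 0, 0, 0.12],
    [100, 18, -2, 0, 0, 0, 0.12],
  ],
)

```text
time_s: 18.32
tcp_pos: [0.5183, 0.2581, 0.1654]
ee_rot: [[0.587, -0.81, -0.0], [-0.81, -0.587, -0.0], [-0.0, 0.0, -1.0]]
wrist_force: [-0.4, 0.3, -0.3]
gripper_width: 0.998
gripper_force: 0.0
```

Emit:
drive_tool(
  rows=[
    [100, 18, -2, 0, 0, 0, 0.12],
    [100, 18, -2, 0, 0, 0, 0.12],
    [100, 18, -2, 0, 0, 0, 0.12],
    [100, 18, -2, 0, 0, 0, 0.12],
    [100, 18, -2, 0, 0, 0, 0.12],
  ],
)

```text
time_s: 18.73
tcp_pos: [0.6083, 0.2481, 0.1651]
ee_rot: [[0.942, -0.337, -0.001], [-0.337, -0.942, -0.0], [-0.001, 0.001, -1.0]]
wrist_force: [0.1, 1.5, 0.1]
gripper_width: 1.002
gripper_force: 0.0
```

Emit:
drive_tool(
  rows=[
    [100, 18, -2, 0, 0, 0, 0.12],
    [100, 17, -1, 0, 0, 0, 0.12],
    [100, 0, 0, 0, 0, 0, 0],
    [100, 0, 0, 0, 0, 0, 0],
  ],
)

```text
time_s: 19.07
tcp_pos: [0.6426, 0.245, 0.1644]
ee_rot: [[0.994, -0.112, -0.002], [-0.112, -0.994, -0.001], [-0.001, 0.001, -1.0]]
wrist_force: [-0.2, -0.5, -0.3]
gripper_width: 1.0
gripper_force: 0.0
```

Run:
```python
from h import *
s=sense();print(s['tcp_pos'],s['joints'],s['time_s'])
c=capture('side'); save(c,'c')
```

```text
[0.64259994 0.24496027 0.1644384 ] [ 3.42950029e+01  3.13017918e+01  4.32814567e+00 -2.18517570e-02
 -6.31204831e+01  4.92760451e+01] 19.0667
```

View pics/c.png

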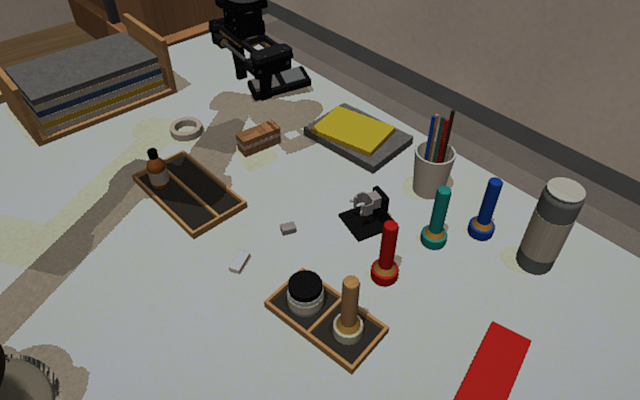

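Jar (305,293), muller (348,315) and bottle (157,170) stand upright in their places. Descending on the carton at (258,138).

Emit:
drive_tool(
  rows=[
    [100, 0, 0, -30, 0, 0, 0],
    [100, 0, 0, -40, 0, 0, 0],
    [100, 0, 0, -35, 0, 0, 0],
    [100, 0, 0, -18, 0, 0, 0],
    [100, 0, 0, -4, 0, 0, 0],
  ],
)

```text
time_s: 19.53
tcp_pos: [0.6387, 0.244, 0.0339]
ee_rot: [[0.994, -0.111, -0.008], [-0.111, -0.994, -0.004], [-0.008, 0.005, -1.0]]
wrist_force: [-0.2, -0.8, -0.8]
gripper_width: 1.001
gripper_force: 0.0
```

Emit:
drive_tool(
  rows=[
    [100, 0, 0, 0, 0, 0, 0],
    [100, 0, 0, -3, 0, 0, 0],
    [20, 0, 0, 0, 0, 0, 0],
    [0, 0, 0, 0, 0, 0, 0],
    [0, 0, 0, 0, 0, 0, 0],
  ],
)

```text
time_s: 19.95
tcp_pos: [0.6432, 0.2458, 0.0373]
ee_rot: [[0.994, -0.109, 0.002], [-0.109, -0.994, 0.002], [0.002, -0.002, -1.0]]
wrist_force: [0.1, 0.4, 0.0]
gripper_width: 0.856
gripper_force: 0.0
```

Emit:
drive_tool(
  rows=[
    [0, 0, 0, 0, 0, 0, 0],
    [0, 0, 0, 0, 0, 0, 0],
    [0, 0, 0, 0, 0, 0, 0],
    [0, 0, 0, 0, 0, 0, 0],
    [0, 0, 0, 0, 0, 0, 0],
  ],
)

```text
time_s: 20.37
tcp_pos: [0.6425, 0.2454, 0.0355]
ee_rot: [[0.994, -0.109, -0.0], [-0.109, -0.994, -0.0], [-0.0, 0.0, -1.0]]
wrist_force: [-0.5, -0.3, 0.3]
gripper_width: 0.48
gripper_force: 0.0
```

Emit:
drive_tool(
  rows=[
    [0, 0, 0, 0, 0, 0, 0],
    [0, 0, 0, 0, 0, 0, 0],
    [0, 0, 0, 0, 0, 0, 0],
  ],
)

```text
time_s: 20.62
tcp_pos: [0.6425, 0.2453, 0.0355]
ee_rot: [[0.994, -0.109, -0.0], [-0.109, -0.994, -0.0], [-0.0, 0.0, -1.0]]
wrist_force: [0.2, -0.8, 0.5]
gripper_width: 0.412
gripper_force: 30.0
```

Emit:
drive_tool(
  rows=[
    [0, 0, 0, 10, 0, 0, 0],
    [0, 0, 0, 30, 0, 0, 0],
    [0, 0, 0, 35, 0, 0, 0],
    [0, 0, 0, 25, 0, 0, 0],
    [0, 0, 0, 0, 0, 0, 0],
  ],
)

```text
time_s: 21.03
tcp_pos: [0.6461, 0.247, 0.1437]
ee_rot: [[0.994, -0.108, 0.012], [-0.108, -0.994, 0.006], [0.012, -0.007, -1.0]]
wrist_force: [-0.3, 1.1, 0.3]
gripper_width: 0.411
gripper_force: 30.0
```

Emit:
drive_tool(
  rows=[
    [0, -8, -3, 0, 0, 0, -0.06],
    [0, -14, -6, 0, 0, 0, -0.12],
    [0, -14, -6, 0, 0, 0, -0.12],
    [0, -14, -6, 0, 0, 0, -0.12],
    [0, -14, -6, 0, 0, 0, -0.12],
  ],
)

```text
time_s: 21.45
tcp_pos: [0.5775, 0.2179, 0.1354]
ee_rot: [[0.793, -0.61, -0.001], [-0.61, -0.793, -0.0], [-0.0, 0.0, -1.0]]
wrist_force: [-0.1, 0.6, -1.0]
gripper_width: 0.406
gripper_force: 30.0
```

Emit:
drive_tool(
  rows=[
    [0, -14, -6, 0, 0, 0, -0.12],
    [0, -14, -6, 0, 0, 0, -0.12],
    [0, -14, -6, 0, 0, 0, -0.12],
    [0, -14, -6, 0, 0, 0, -0.12],
    [0, -14, -6, 0, 0, 0, -0.12],
  ],
)

```text
time_s: 21.87
tcp_pos: [0.5076, 0.188, 0.1356]
ee_rot: [[0.31, -0.951, -0.0], [-0.951, -0.31, 0.0], [-0.0, 0.0, -1.0]]
wrist_force: [0.3, -0.2, -1.6]
gripper_width: 0.412
gripper_force: 30.0
```

Emit:
drive_tool(
  rows=[
    [0, -14, -6, 0, 0, 0, -0.12],
    [0, -14, -6, 0, 0, 0, -0.12],
    [0, -2, -6, 0, 0, 0, -0.06],
    [0, 0, 0, 0, 0, 0, 0],
    [0, 0, 0, 0, 0, 0, 0],
  ],
)

```text
time_s: 22.28
tcp_pos: [0.4787, 0.1704, 0.136]
ee_rot: [[0.023, -1.0, 0.001], [-1.0, -0.023, 0.001], [-0.001, -0.001, -1.0]]
wrist_force: [0.0, -0.3, -1.9]
gripper_width: 0.413
gripper_force: 30.0
```

Emit:
drive_tool(
  rows=[
    [0, 0, 0, -25, 0, 0, 0],
    [0, 0, 0, -30, 0, 0, 0],
    [0, 0, 0, -22, 0, 0, 0],
    [0, 0, 0, -8, 0, 0, 0],
    [0, 0, 0, -3, 0, 0, 0],
  ],
)

```text
time_s: 22.7
tcp_pos: [0.4783, 0.1701, 0.046]
ee_rot: [[0.022, -1.0, -0.003], [-1.0, -0.022, -0.002], [0.002, 0.003, -1.0]]
wrist_force: [-0.3, -0.5, -0.9]
gripper_width: 0.411
gripper_force: 30.0
```

Emit:
drive_tool(
  rows=[
    [0, 0, 0, 0, 0, 0, 0],
    [0, 0, 0, -3, 0, 0, 0],
    [0, 0, 0, -1, 0, 0, 0],
    [0, 0, 0, -1, 0, 0, 0],
    [0, 0, 0, 0, 0, 0, 0],
  ],
)

```text
time_s: 23.12
tcp_pos: [0.4789, 0.1706, 0.0432]
ee_rot: [[0.022, -1.0, 0.001], [-1.0, -0.022, 0.001], [-0.001, -0.001, -1.0]]
wrist_force: [-0.3, 0.3, -1.0]
gripper_width: 0.414
gripper_force: 30.0
```

Emit:
drive_tool(
  rows=[
    [0, 0, 0, -1, 0, 0, 0],
    [0, 0, 0, 0, 0, 0, 0],
  ],
)

```text
time_s: 23.28
tcp_pos: [0.4786, 0.1704, 0.0418]
ee_rot: [[0.021, -1.0, 0.0], [-1.0, -0.021, 0.0], [-0.0, -0.0, -1.0]]
wrist_force: [-0.7, -0.3, -1.2]
gripper_width: 0.415
gripper_force: 30.0
```

Emit:
drive_tool(
  rows=[
    [0, 0, 0, -1, 0, 0, 0],
    [0, 0, 0, 0, 0, 0, 0],
  ],
)

```text
time_s: 23.45
tcp_pos: [0.4785, 0.1704, 0.0405]
ee_rot: [[0.021, -1.0, -0.0], [-1.0, -0.021, -0.0], [0.0, 0.0, -1.0]]
wrist_force: [0.4, -0.1, -1.3]
gripper_width: 0.413
gripper_force: 30.0
```

Emit:
drive_tool(
  rows=[
    [0, 0, 0, -1, 0, 0, 0],
    [0, 0, 0, 0, 0, 0, 0],
  ],
)

```text
time_s: 23.62
tcp_pos: [0.4786, 0.1704, 0.0404]
ee_rot: [[0.022, -1.0, 0.0], [-1.0, -0.022, -0.0], [0.0, -0.0, -1.0]]
wrist_force: [-1.6, -0.5, 5.3]
gripper_width: 0.41
gripper_force: 30.0
```

Contact; releasing and backing off.

Emit:
drive_tool(
  rows=[
    [60, 0, 0, 1, 0, 0, 0],
    [80, 0, 0, 0, 0, 0, 0],
    [80, 0, 0, 0, 0, 0, 0],
    [80, 0, 0, 0, 0, 0, 0],
    [80, 0, 0, 0, 0, 0, 0],
  ],
)

```text
time_s: 24.03
tcp_pos: [0.4786, 0.1704, 0.0405]
ee_rot: [[0.021, -1.0, -0.0], [-1.0, -0.021, -0.0], [0.0, 0.0, -1.0]]
wrist_force: [0.1, 0.1, 0.1]
gripper_width: 0.703
gripper_force: 0.0
```

Emit:
drive_tool(
  rows=[
    [80, 0, 0, 10, 0, 0, 0],
    [80, 0, 0, 30, 0, 0, 0],
    [80, 0, 0, 40, 0, 0, 0],
    [80, 0, 0, 40, 0, 0, 0],
    [80, 0, 0, 40, 0, 0, 0],
  ],
)

```text
time_s: 24.45
tcp_pos: [0.4782, 0.17, 0.203]
ee_rot: [[0.022, -1.0, 0.0], [-1.0, -0.022, -0.0], [0.0, -0.0, -1.0]]
wrist_force: [1.1, 0.8, -0.5]
gripper_width: 0.795
gripper_force: 0.0
```

Emit:
drive_tool(
  rows=[
    [80, 25, -30, 0, 0, 0, 0],
    [80, 25, -30, 0, 0, 0, 0],
    [80, 25, -30, 0, 0, 0, 0],
    [80, 25, -30, 0, 0, 0, 0],
    [80, 0, 0, 0, 0, 0, 0],
  ],
)

```text
time_s: 24.87
tcp_pos: [0.5817, 0.0461, 0.201]
ee_rot: [[0.016, -1.0, 0.002], [-1.0, -0.016, -0.001], [0.001, -0.002, -1.0]]
wrist_force: [0.3, 1.4, 0.5]
gripper_width: 0.794
gripper_force: 0.0
```

Run:
```python
from h import *
for n in('side','scene'):
    c=capture(n); save(c,'d'+n); W=world(c); np.savez(n,W=W,F=c['frame'],z=c['z_map'])
    
exec(open('fit.py').read().split("circ('muller'")[0])
circ('muller',.464,-.219,.012,.025,.05,.12)
circ('jar',.4505,-.1355,.028,.04,.012,.04)
circ('bottle',.4178,.2686,.018,.03,.012,.05)
for n in D:
    p=box(n,.43,.53,.10,.24,.04,.06);r=cv2.minAreaRect((p[:,:2]*1000).astype(np.float32));print('carton',[np.round(x,1) for x in r],np.median(p[:,2]))
```

```text
muller scene 336 [ 0.4644 -0.2195] rms 0.0011 top 0.13
muller side 498 [ 0.4643 -0.2178] rms 0.0005 top 0.1319
jar scene 178 [ 0.4516 -0.1371] rms 0.0101 top 0.0564
jar side 511 [ 0.4508 -0.1358] rms 0.0099 top 0.0579
bottle scene 187 [0.419  0.2674] rms 0.0049 top 0.0886
bottle side 361 [0.4181 0.2692] rms 0.0062 top 0.092
carton [array([479.5, 168. ]), array([41.7, 92.8]), np.float64(0.6)] 0.04652038187095123
carton [array([478.2, 170.5]), array([38. , 92.9]), np.float64(1.1)] 0.04828558059648088
```

View pics/dside.png

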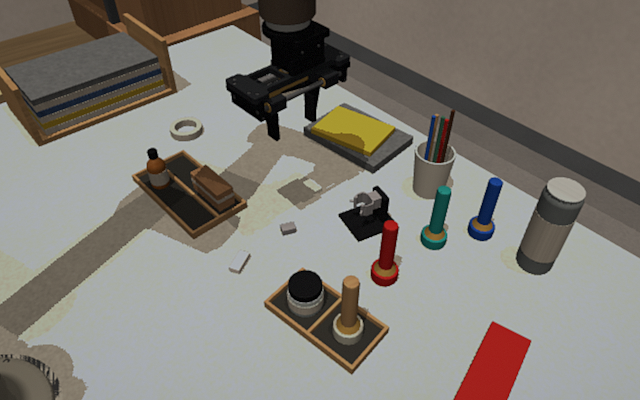

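All four stand upright in their places (jar 305,293; muller 348,315; bottle 157,170; carton 212,186), with tops at the expected heights.

```bash
python3 -c "
from h import *
print(finish_job())"
```

```text
the job is handed in; nothing more can be done
None
```

Both kits are made up and the job is handed in at about 25 s: the muller and jar are in the square tray, the bottle and carton in the trough tray, and the final pictures show all four upright on the tray floors; the judge's verdict was not returned.

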